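# Close the tile mould and feel its gap with a taper gauge

## Task

Close the tile mould: lower the aluminium plate over the two locating pins, without dropping it, until it rests flush on its four stop screws, and let go. Then take the taper gauge and slide its blade, flat on the lower half, from the front ledge straight in between the two halves, midway along the front, until it drags snugly against both, without prising the plate up. Finish while holding the gauge still at that depth, so that the gap can be read, and leave the other things on the bench alone.

Things in the scene. Friction and masses are not known exactly. Their poses are not given: they have to be found in the camera images.
- base: Lower mould half: tan block 30 mm high fixed to the bench, x -85 to 70 mm, y +-82 mm (side cleats 10 mm high to y +-103). Origin on the bench plane under the centre of the closed plate; x points from its open front to its rear, away from the robot, z up. Two fixed 10 mm steel pins at (x, y) = (-30, -58) and (30, 58) mm, tops at z = 58 mm, the last 7 mm tapered. Flat tile relief in the rear half.
- mouth (a point): Point on the flat top of the lower half (30 mm above the bench) right below the middle of the closed plate's front edge (x = -60 mm of base), axes as base. The gauge goes in here along +x. The front ledge, which the closed plate leaves uncovered, is the 25 mm strip before it (x -25 to 0 here); nothing stands on it or on the way in.
- stops: Four brass stop screws (heads 13 mm wide) at (x, y) = (+-50, +-64) mm of base, all at one height. Origin level with the tops of their heads, above the origin of base, axes as base. Their height above the block's top, which is the gap left between the halves, differs from run to run: 4.4 to 6.2 mm.
- top: Upper mould half: loose aluminium plate 120 (x) x 150 (y) x 12 mm, 0.7 to 0.9 kg, flat on the bench. Origin at the centre of its underside, z up. Two 12 mm through holes at (x, y) = (-30, -58) and (30, 58) mm: it fits the pins with its x along that of base or half a turn round. When down, its origin meets that of stops. Only its weight holds it: 3 to 4 N up at its front edge lifts it.
- top_handle (a point): Centre of the grip bar of the plate's black pull handle, 41 mm above the plate's underside, axes as top. Bar 90 (x) x 14 (y) x 14 mm high along the plate's x over its middle, open below between posts at x = +-39 mm; free space of 22 mm between bar and plate.
- gauge: Taper gauge, 0.11 to 0.18 kg, flat on the bench. Origin at the centre of the underside of its orange handle, 84 (x) x 18 (y) x 28 mm high; x points to the tip, z up. Steel blade 14 mm wide, x = 42 to 122 mm; underside flat and level with the handle's, upper face sloping 1:10 from 10 mm thick at the handle to 2 mm at the tip.
- gauge_tip (a point): Middle of the lower edge of the gauge blade's tip, axes as gauge. With the blade flat on the lower half, in a gap of g mm it begins to bind when this point is 10 x (g - 2) mm past the plate's front edge: 24 to 42 mm. Snug, it takes some 2 to 5 N more push than sliding in freely.
- spray: Bystander: white spray bottle with a black head, 72 mm wide, 190 mm high. Origin at the centre of its underside.
- wax_tin: Bystander: round tin, 72 mm wide, 55 mm high. Origin at the centre of its underside.
- sander: Bystander: cork sanding block 110 x 60 x 33 mm. Origin at the centre of its underside.
There are look-alikes about, which are no part of the job. There is more than one size of the top; the job needs the middle-sized. Several things look just like the base: the one meant starts farthest to the robot's right.

How it is judged:
By the outcome, as a careful person would: the job done as asked, in the order asked, and still so for the second after the job is handed in, while the arm keeps its last pose, push and grip.
It also fails if it takes over 72 s, if anything falls off the work surface, if the arm or the gripper's body presses on something with over 40 N, if the wrist force passes 120 N, or if a joint passes its speed limit or range.

## Robot

A 6-joint arm with a two-finger parallel gripper is mounted at the origin on the work surface. World frame = base frame: x ahead of the robot, y to its left, z up, the work surface at z = 0. Lengths are in mm, angles in rad, forces in N, time in s.
With the tool pointing down it reaches from about 375 to 900 mm from the base axis. Payload 3.1 kg.
Tool frame: the origin (TCP) lies midway between the tips of the shut fingers; the grasp point (between the pads) lies 19 mm behind it; z points along the fingers, x is the direction in which the jaws open and shut, and the axes are right-handed (so a half turn about z gives the same grasp; the last joint's range is limited). The gripper opens to 85 mm and grips with 20 to 120 N. Pads are 22 mm wide; open, the fingers measure 114 mm over their backs; the gripper's body (76 mm by 85 mm) begins 54 mm behind the grasp point. The pads swing forward as they close: fully open they stand 13 mm farther back than shut.
Start: joints at [-1.427, 0.527, 1.433, -0, 1.181, -0.178], TCP at [197.694, -592.886, 231.31] pointing down, gripper open.
Joint ranges: [-3.08, 3.08], [-0.75, 2.2], [0.22, 2.44], [-1.43, 4.57], [0, 2.65], [-2.85, 2.85]. Speed limits (rad/s): [2.79, 2.79, 3.14, 3.14, 3.14, 3.14].

## Interface

Orientations are given as a unit quaternion [x, y, z, w].
In Python, from rig import * gives the robot as it stands.
- The arm moves only by the shell command python3 -m inch 'ROWS'. ROWS is text: rows parted by semicolons, each of 7 numbers parted by spaces: the shift along the tool's x, y, z in mm, then the turn, a rotation vector about the tool's x, y, z in degrees, then the closure, from 0 (fully open) to 1 (shut). In form: tx ty tz rx ry rz jaw; .... A call has 1 to 12 rows; each row is the pose to reach, as a shift and turn from the pose commanded when the call began, along the tool's axes at that moment; what a row does not reach only later rows make up. A row lasts 1/8 s, in which the tool goes at most 62.5 mm and 10.7 degrees, less where a joint would pass 70% of its speed; a pose out of reach is approached as far as the arm can. A call with a gripper value outside its range is refused whole. The fingers move at their own pace and stop on an object; the grip force is fixed at half the most. Time passes only in rows, so rows that repeat a pose let the fingers close. It gives the time, the measured TCP pose, the force and the opening at its end, in the units of the state.
- state(): the state, without advancing time (a new reading comes with each control period).
- camera(name): name is "scene" or "top" or "wrist"; returns (picture, depth): 480x640x3 uint8, blue, green, red; 480x640 float32, mm along the optical axis (not along the pixel's ray), 0 where there is no reading.
- get_calibration(name): a dict with "fx", "fy", "cx", "cy" (pixels), "R" (3x3) and "t" (3): a world point X has camera coordinates R X + t. Camera axes: x right, y down, z forward; pixel columns grow to the right and rows downward; lengths in mm; the calibration is good to about 2 mm. A picture is of the moment at which its call begins: read the wrist's pose just before it. get_calibration takes no time and is no camera call; for the wrist camera it gives the pose at the moment of the call.
- job_done(): hands the job in, once; it reports no verdict.
The state is a dict: "t": time; "joints": joint angles; "qd": joint speeds; "joint_efforts": joint torques, N m; "ee_pos": TCP position; "eef_rot": TCP orientation; "contact_force": force on the tool from outside, world axes, zero at the start; "wrist_torque": the same for the moment, N m; "finger_gap": opening from 0.0 (shut) to 1.0 (fully open).
Only numpy, scipy, OpenCV 4.12 (cv2) and the standard library are available. Lean on these libraries where they do the work, as an engineer would, in place of code of your own. Each camera call takes 0.05 s, during which the arm holds its last target. There are 200 camera calls.

## Working session

There is one attempt and no reset: what is moved stays moved. The work goes in short steps, Python scripts to look and compute and a shell command to move; the robot and the scene stay as the last step left them, time stands still between calls to the robot, and variables do not carry over. Pictures are saved under pics/ and viewed, about 8 in all and at most 12, crops included, and the job is handed in when it is done.

```bash
mkdir -p pics; ls; python3 - <<'E'
from rig import *
import cv2,numpy as np
print(state())
for n in ("scene","top"):
    p,d=camera(n); cv2.imwrite(f"pics/{n}1.png",p); np.save(f"pics/{n}1.npy",d)
    c=get_calibration(n); print(n,c)
E
```

```text
pics
{'t': 0.0, 'joints': array([-1.42747856e+00,  5.28493716e-01,  1.43392071e+00, -4.43717888e-05,
        1.18134653e+00, -1.78525920e-01]), 'qd': array([ 0.00041606,  0.00084529, -0.00058403, -0.00099614,  0.0001831 ,
       -0.00032819]), 'joint_efforts': array([ 2.20907590e-03, -4.42338932e+01, -1.78026778e+01, -1.08497652e-04,
        8.35845654e-03, -4.54095598e-06]), 'ee_pos': array([ 197.59480299, -592.19037113,  230.3108125 ]), 'eef_rot': array([ 8.11273873e-01, -5.84665312e-01, -7.67756967e-04, -7.65737824e-04]), 'contact_force': array([-0.02651327,  1.35946534,  0.15564315]), 'wrist_torque': array([ 0.03075972,  0.01774699, -0.0526246 ]), 'finger_gap': 1.0001484205308062}
scene {'fx': 493.32425963106914, 'fy': 493.32425963106914, 'cx': 315.67416021282355, 'cy': 243.4786877038129, 'R': array([[-0.61367657,  0.78953769, -0.00559431],
       [ 0.6559852 ,  0.50590265, -0.56013028],
       [-0.4394138 , -0.34740862, -0.82838564]]), 't': array([ 301.79959425, -300.65455088, 1474.37668818])}
top {'fx': 575.7938949053027, 'fy': 575.7938949053027, 'cx': 317.94759701899517, 'cy': 239.55489172803948, 'R': array([[ 0.0085195 , -0.99996296, -0.00122206],
       [-0.98424504, -0.00816974, -0.17662094],
       [ 0.17660442,  0.00270753, -0.98427819]]), 't': array([  10.2031326 ,  519.80642917, 1675.27286037])}
```

View pics/top1.png

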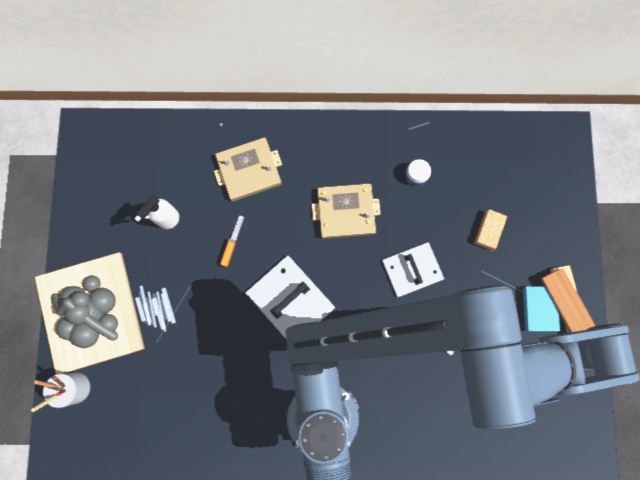

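View pics/scene1.png

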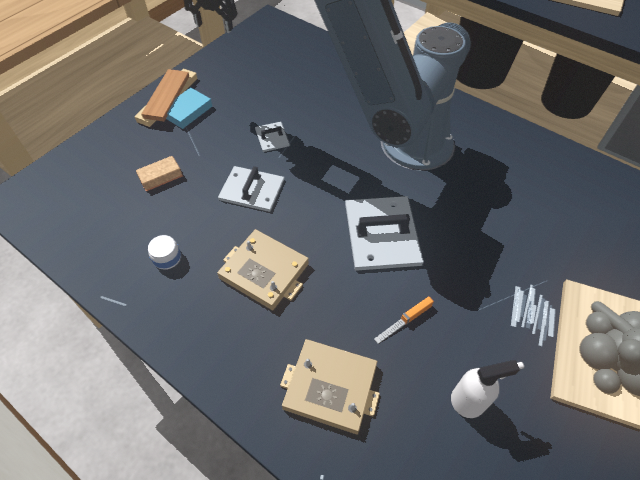

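Top view: the wanted base is the right one at (347,210) and the middle plate is at (412,268). The gauge is at (232,240), with the tip toward the upper right. The large plate (290,300) and small plate (450,350) are look-alikes.

```bash
cat > h.py <<'E'
from rig import *
import cv2,numpy as np
from scipy.spatial.transform import Rotation as Ro
def ray(c,uv,z):
    uv=np.atleast_2d(np.array(uv,float)); R=np.array(c["R"]);t=np.array(c["t"])
    d=np.c_[(uv[:,0]-c["cx"])/c["fx"],(uv[:,1]-c["cy"])/c["fy"],np.ones(len(uv))]@R
    o=-R.T@t
    return o+d*((z-o[2])/d[:,2])[:,None]
def pts(c,d):
    v,u=np.mgrid[:480,:640]
    P=np.stack([(u-c["cx"])/c["fx"]*d,(v-c["cy"])/c["fy"]*d,d],-1)-np.array(c["t"])
    return P@np.array(c["R"])
def proj(c,X):
    q=np.atleast_2d(X)@np.array(c["R"]).T+np.array(c["t"]); return np.c_[c["fx"]*q[:,0]/q[:,2]+c["cx"],c["fy"]*q[:,1]/q[:,2]+c["cy"]]
def rect(P):
    r=cv2.minAreaRect(P[:,:2].astype(np.float32)); return r
E
python3 - <<'E'
from h import *
p=cv2.imread("pics/top1.png");d=np.load("pics/top1.npy");c=get_calibration("top")
cv2.imwrite("pics/crop1.png",cv2.resize(p[125:325,200:460],None,fx=3,fy=3,interpolation=cv2.INTER_CUBIC))
P=pts(c,d); hsv=cv2.cvtColor(p,cv2.COLOR_BGR2HSV)
def blob(m,box,z,name,k=3):
    x0,y0,x1,y1=box; mm=np.zeros((480,640),np.uint8); mm[y0:y1,x0:x1]=m[y0:y1,x0:x1]*255
    mm=cv2.morphologyEx(mm,cv2.MORPH_OPEN,np.ones((k,k)))
    v,u=np.nonzero(mm); X=ray(c,np.c_[u,v],z); print(name,len(u),rect(X),"z med",np.median(P[v,u,2]))
g=(hsv[...,1]<40)&(hsv[...,2]>120)
blob(g,(375,235,450,305),12,"plate")
tan=(hsv[...,0]>10)&(hsv[...,0]<30)&(hsv[...,1]>50)&(hsv[...,2]>90)
blob(tan&(P[...,2]>24),(300,170,395,250),30,"base")
org=(hsv[...,0]<20)&(hsv[...,1]>150)&(hsv[...,2]>120)
blob(org,(210,205,250,275),28,"handle")
blob(g,(210,205,250,275),5,"blade",1)
E
```

```text
plate 1888 ((437.8111267089844, -272.8486633300781), (123.00521850585938, 153.82484436035156), 21.683837890625) z med 10.930114325000648
base 1542 ((615.6951904296875, -69.02825927734375), (154.79885864257812, 162.5765838623047), 4.782778263092041) z med 29.391918565851626
handle 0 ((0.0, 0.0), (0.0, 0.0), 0.0) z med nan
blade 159 ((559.78125, 265.0267639160156), (21.704971313476562, 85.67601776123047), 69.54685974121094) z med 3.575072951961576
  return _methods._mean(a, axis=axis, dtype=dtype,
  ret = ret.dtype.type(ret / rcount)
```

View pics/crop1.png

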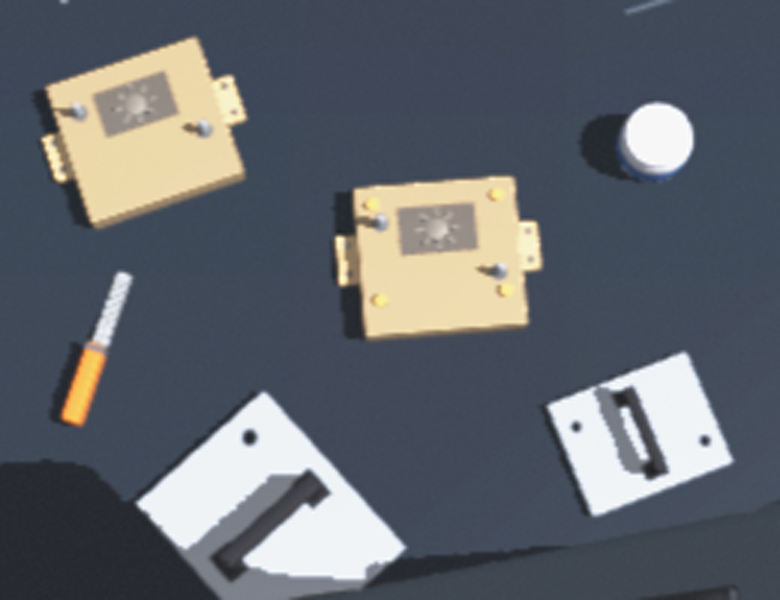

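```bash
cat >> h.py <<'E'
def go(pos,yaw):
    "shift in tool axes and turn (deg) from the measured pose to TCP pos, tool down with tool x at yaw deg"
    s=state(); R=Ro.from_quat(s["eef_rot"]); a=np.radians(yaw)
    x=np.array([np.cos(a),np.sin(a),0]); z=np.array([0,0,-1.]); T=Ro.from_matrix(np.c_[x,np.cross(z,x),z])
    print("shift",np.round(R.inv().apply(np.array(pos)-s["ee_pos"]),1),"turn",np.round((R.inv()*T).as_rotvec(degrees=True),2), "t",round(s["t"],2))
E
python3 - <<'E'
from h import *
s=state();R=Ro.from_quat(s["eef_rot"]);c=get_calibration("wrist")
C=-np.array(c["R"]).T@np.array(c["t"])
print("cam in tool",R.inv().apply(C-s["ee_pos"]),"axes\n",np.array(c["R"])@R.as_matrix(),c["fx"])
go([437.8,-272.8,230],-68.3)
p,d=camera("top");print(d[240,320])
E
```

```text
cam in tool [-3.68878974e-03 -7.06744101e+01 -1.42256189e+02] axes
 [[ 9.99999857e-01  2.54588395e-04  4.70495154e-04]
 [-1.13444959e-04  9.60415937e-01 -2.78569946e-01]
 [-5.22791720e-04  2.78569852e-01  9.60415829e-01]] 424.79304594029054
shift [-227.1 -328.9    1. ] turn [-0.02  0.11 -3.26] t 0.1
1767.8231
```

```bash
python3 -m inch '-60 -85 0 0 0 -1 0; -115 -165 0 0 0 -2 0; -170 -245 0 0 0 -3 0; -227 -329 0 0 0 -3.3 0; -227 -329 0 0 0 -3.3 0; -227 -329 0 0 0 -3.3 0; -227 -329 0 0 0 -3.3 0; -227 -329 0 0 0 -3.3 0; -227 -329 0 0 0 -3.3 0; -227 -329 0 0 0 -3.3 0'
cat >> h.py <<'E'
def wrist(name):
    s=state();c=get_calibration("wrist");p,d=camera("wrist");cv2.imwrite(f"pics/{name}.png",p);np.save(f"pics/{name}.npy",d)
    return s,c,p,d
E
python3 - <<'E'
from h import *
s,c,p,d=wrist("w1")
P=pts(c,d);hsv=cv2.cvtColor(p,cv2.COLOR_BGR2HSV)
g=((hsv[...,1]<40)&(hsv[...,2]>120)).astype(np.uint8)*255
n,l,st,ce=cv2.connectedComponentsWithStats(g); i=1+np.argmax(st[1:,4]);v,u=np.nonzero(l==i)
print(rect(ray(c,np.c_[u,v],12)),"z",np.median(P[v,u,2]))
h=(P[...,2]>30)&(P[...,2]<60); v,u=np.nonzero(h); X=P[v,u]; print(rect(X),np.median(X[:,2]))
E
```

```text
t: 1.4
ee_pos: [437.4, -274.6, 231.2]
eef_rot: [0.827, -0.562, -0.0, 0.0]
contact_force: [0.1, 0.8, 0.3]
finger_gap: 1.005
((437.50567626953125, -270.5978698730469), (120.42253112792969, 150.2218780517578), 21.61850929260254) z 11.843673443778641
((425.67333984375, -402.60040283203125), (490.0169982910156, 322.5516052246094), 32.780372619628906) 32.92543821905686
```

View pics/w1.png

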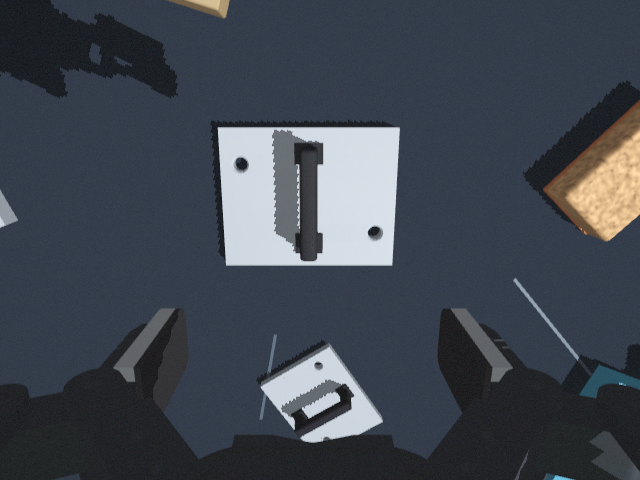

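Wrist view: the plate is squarely below at (310,195), with its holes at (241,164) and (375,233). The rectangle fits to within 0.5 mm, so I'll descend and grip.

```bash
python3 -c "
from h import *
go([437.5,-270.6,23],-68.4)"
```

```text
shift [ -3.7  -1.6 208.2] turn [0.01 0.   0.03] t 1.45
```

```bash
python3 -m inch '-3.7 -1.6 60 0 0 0 0; -3.7 -1.6 120 0 0 0 0; -3.7 -1.6 165 0 0 0 0; -3.7 -1.6 190 0 0 0 0; -3.7 -1.6 208 0 0 0 0; -3.7 -1.6 208 0 0 0 0; -3.7 -1.6 208 0 0 0 0.5; -3.7 -1.6 208 0 0 0 0.9; -3.7 -1.6 208 0 0 0 1; -3.7 -1.6 208 0 0 0 1;-3.7 -1.6 208 0 0 0 1;-3.7 -1.6 208 0 0 0 1'; python3 -c "
from h import *
s=state();print(s['ee_pos'],s['finger_gap']*85,s['contact_force'])"
```

```text
t: 2.95
ee_pos: [438.6, -270.0, 24.1]
eef_rot: [0.828, -0.561, 0.001, 0.0]
contact_force: [-0.2, -0.2, 6.3]
finger_gap: 0.16
[ 438.62932184 -269.96301758   24.06219111] 13.561028640299046 [-0.1961029  -0.16738251  6.31947368]
```

```bash
python3 -m inch '0 0 -10 0 0 0 1; 0 0 -40 0 0 0 1; 0 0 -80 0 0 0 1;0 0 -120 0 0 0 1;0 0 -120 0 0 0 1'; python3 -c "
from h import *
s=state();print(s['contact_force'],s['finger_gap']*85)
go([508,-78,380],-85.2)"
```

```text
t: 3.58
ee_pos: [439.2, -270.3, 145.3]
eef_rot: [0.828, -0.561, 0.003, 0.0]
contact_force: [1.3, -0.5, -8.8]
finger_gap: 0.147
[ 1.26401202 -0.45001148 -8.77972453] 12.528771122430367
shift [-151.9 -135.7 -235.1] turn [-0.18 -0.26 16.95] t 3.58
```

```bash
python3 -m inch '-20 -15 -30 0 0 2 1; -50 -45 -80 0 0 6 1; -80 -75 -130 0 0 10 1; -110 -105 -180 0 0 13 1; -140 -125 -220 0 0 15.5 1; -152 -136 -235 0 0 17 1; -152 -136 -235 0 0 17 1; -152 -136 -235 0 0 17 1; -152 -136 -235 0 0 17 1; -152 -136 -235 0 0 17 1'; python3 - <<'E'
from h import *
s,c,p,d=wrist("w2"); print(s["ee_pos"],s["finger_gap"]*85)
P=pts(c,d);hsv=cv2.cvtColor(p,cv2.COLOR_BGR2HSV)
tan=((hsv[...,0]>10)&(hsv[...,0]<30)&(hsv[...,1]>50)&(P[...,2]>20)&(P[...,2]<70)).astype(np.uint8)
v,u=np.nonzero(tan);print(rect(ray(c,np.c_[u,v],30)),[u.min(),u.max(),v.min(),v.max()])
E
```

```text
t: 4.82
ee_pos: [507.6, -78.6, 377.1]
eef_rot: [0.735, -0.678, -0.001, 0.001]
contact_force: [0.4, -0.2, -8.3]
finger_gap: 0.149
[507.62745954 -78.55948196 377.08847457] 12.646032839944734
((531.8280029296875, -84.56307983398438), (730.4559936523438, 349.9657897949219), 75.39439392089844) [np.int64(0), np.int64(639), np.int64(0), np.int64(371)]
```

View pics/w2.png

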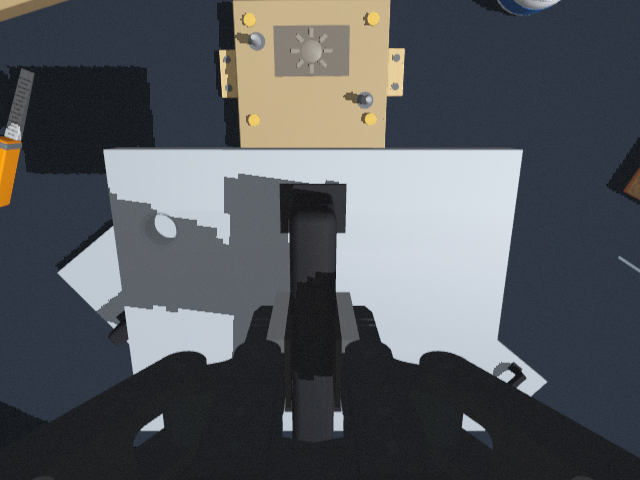

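View: base screws are at (249,19), (372,18), (253,120) and (370,119), and pins at (257,41) and (366,100). The held plate's rear edge runs from (105,150) to (521,150).

```bash
cat > m.py <<'E'
from h import *
p=cv2.imread("pics/w2.png");d=np.load("pics/w2.npy");c=get_calibration("wrist");s=state();P=pts(c,d);hsv=cv2.cvtColor(p,cv2.COLOR_BGR2HSV)
y=((hsv[...,0]>15)&(hsv[...,0]<30)&(hsv[...,1]>150)&(hsv[...,2]>120)).astype(np.uint8); y[:, :235]=0;y[:,392:]=0;y[140:]=0
y=cv2.morphologyEx(y,cv2.MORPH_OPEN,np.ones((3,3),np.uint8))
n,l,st,ce=cv2.connectedComponentsWithStats(y); print(st[1:].tolist())
ks=[i for i in range(1,n) if st[i,4]>40]
zs=np.array([np.median(P[l==i][:,2]) for i in ks]); blk=P[60:110,260:340,2]; print("zs",zs,"block",np.median(P[90:130,270:340,2]))
g=np.mean(zs)-np.median(P[90:130,270:340,2]);print("gap~",g)
S=ray(c,ce[ks],30+g)[:,:2]
M=np.array([[50,64],[50,-64],[-50,64],[-50,-64.]]); order=np.lexsort((-S[:,1]+0*S[:,0],np.round(-S[:,0]/40)))
S=S[order]; 
def fit(A,B):
    a=A-A.mean(0);b=B-B.mean(0);th=np.arctan2((a[:,0]*b[:,1]-a[:,1]*b[:,0]).sum(),(a*b).sum());R=np.array([[np.cos(th),-np.sin(th)],[np.sin(th),np.cos(th)]])
    t=B.mean(0)-R@A.mean(0); return t,np.degrees(th),B-(A@R.T+t)
t,th,r=fit(M,S);print("base",t,th,"res",np.round(r,1).tolist())
# plate
z=s["ee_pos"][2]-12.1
w=((hsv[...,1]<40)&(hsv[...,2]>90)).astype(np.uint8)
cols=[u for u in range(125,505,4) if not 270<u<355]; rows=[140+np.argmax(w[140:170,u]) for u in cols]
print("rows",rows[::8],"plate z seen",np.median(P[160:170,380:480,2]),z)
X=ray(c,np.c_[cols,np.array(rows)-.5],z); k=np.polyfit(X[:,1],X[:,0],1); print("edge dir deg",np.degrees(np.arctan(k[0])))
yy=-np.degrees(np.arctan(k[0]))
R0=Ro.from_quat(s["eef_rot"]).as_matrix();print("tool x yaw",np.degrees(np.arctan2(R0[1,0],R0[0,0])), "tilt z",R0[:,2])
row=160; uu=np.nonzero(w[row])[0]; uu=uu[(uu>90)&(uu<535)];E=ray(c,[[uu.min()-.5,row],[uu.max()+.5,row]],z);print("sides",uu.min(),uu.max(),E)
a=np.radians(yy);ex=np.array([np.cos(a),np.sin(a)]);ey=np.array([-np.sin(a),np.cos(a)])
cx=(X[:,:2]@ex).mean()-60; cy=(E[:,:2]@ey).mean(); pc=cx*ex+cy*ey
print("plate centre",pc,"yaw",yy,"tcp",s["ee_pos"],"offset tool-frame x,y",R0[:2,:2].T@(pc-s["ee_pos"][:2]))
E
python3 m.py
```

```text
[]
zs [] block 30.220645008324887
gap~ nan
  return _methods._mean(a, axis=axis, dtype=dtype,
  ret = ret.dtype.type(ret / rcount)
m.py:13: RuntimeWarning: Mean of empty slice.
  a=A-A.mean(0);b=B-B.mean(0);th=np.arctan2((a[:,0]*b[:,1]-a[:,1]*b[:,0]).sum(),(a*b).sum());R=np.array([[np.cos(th),-np.sin(th)],[np.sin(th),np.cos(th)]])
  ret = um.true_divide(
Traceback (most recent call last):
  File "m.py", line 15, in <module>
    t,th,r=fit(M,S);print("base",t,th,"res",np.round(r,1).tolist())
           ~~~^^^^^
  File "m.py", line 13, in fit
    a=A-A.mean(0);b=B-B.mean(0);th=np.arctan2((a[:,0]*b[:,1]-a[:,1]*b[:,0]).sum(),(a*b).sum());R=np.array([[np.cos(th),-np.sin(th)],[np.sin(th),np.cos(th)]])
                                               ~~~~~~^~~~~~~
ValueError: operands could not be broadcast together with shapes (4,) (0,)
```

```bash
python3 -c "
import cv2
h=cv2.cvtColor(cv2.imread('pics/w2.png'),cv2.COLOR_BGR2HSV);print(h[120,253],h[19,249],h[120,300],h[119,370],h[117,371])"; sed -i 's/hsv\[...,1\]>150)&(hsv\[...,2\]>120/hsv[...,1]>125)\&(hsv[...,2]>190/' m.py; python3 m.py
```

```text
[ 22 140 237] [ 22 141 239] [ 20  80 198] [ 22 138 237] [ 22 141 237]
[[368, 12, 11, 13, 120], [244, 14, 12, 13, 125], [249, 115, 11, 11, 102], [365, 114, 11, 10, 94]]
zs [34.96217796 34.83229924 34.89796618 34.78078868] block 30.220645008324887
gap~ 4.64766300604078
base [623.66670843 -67.5442319 ] 5.186762422863183 res [[-0.3, -0.3], [-0.1, 0.1], [0.1, -0.1], [0.2, 0.4]]
rows [np.int64(148), np.int64(148), np.int64(148), np.int64(148), np.int64(148), np.int64(148), np.int64(149), np.int64(148), np.int64(148), np.int64(149)] plate z seen 364.9640310154659 365.331599174986
edge dir deg -4.611275788980899
tool x yaw -85.32717774305081 tilt z [-1.67474064e-03  5.72086482e-04 -9.99998434e-01]
sides 104 521 [[ 556.91567668    0.9272359   365.33159917]
 [ 569.11018449 -148.58106783  365.33159917]]
plate centre [507.55194661 -78.30018632] yaw 4.611275788980899 tcp [507.81032129 -78.47666395 377.43159917] offset tool-frame x,y [-0.19693969  0.24313845]
```

```bash
python3 -c "
from h import *
go([623.9,-67.7,105],-84.8)"
```

```text
shift [  -1.1 -117.   272.2] turn [ 0.09  0.04 -0.53] t 4.88
```

```bash
python3 -m inch '-1 -30 20 0 0 -0.5 1; -1 -75 60 0 0 -0.5 1; -1 -105 110 0 0 -0.5 1; -1 -117 160 0 0 -0.5 1; -1 -117 205 0 0 -0.5 1; -1 -117 240 0 0 -0.5 1; -1 -117 262 0 0 -0.5 1; -1 -117 272 0 0 -0.5 1; -1 -117 272 0 0 -0.5 1; -1 -117 272 0 0 -0.5 1'; python3 -c "
from h import *
s=state();print(s['ee_pos'],s['contact_force'],s['wrist_torque'])
go([623.9,-67.7,82],-84.8)"
```

```text
t: 6.12
ee_pos: [625.9, -67.7, 107.6]
eef_rot: [0.739, -0.674, 0.001, -0.001]
contact_force: [0.7, 0.4, -7.5]
finger_gap: 0.15
[625.86717866 -67.65547014 107.61993994] [ 0.74023731  0.3826713  -7.49945583] [ 0.02905281 -0.00175737 -0.03590247]
shift [-0.2  2.  25.6] turn [-0.16 -0.06  0.03] t 6.12
```

```bash
python3 -m inch '-0.2 2 10 0 0 0 1; -0.2 2 16 0 0 0 1; -0.2 2 16 0 0 0 1;-0.2 2 16 0 0 0 1; -0.2 2 16 0 0 0 1'; python3 - <<'E'
from h import *
for i in range(3):
    s=state();print(s['ee_pos'],s['contact_force']); p,d=camera("scene")
go([623.9,-67.7,82],-84.8)
cv2.imwrite("pics/s2.png",cv2.resize(p[190:340,180:380],None,fx=4,fy=4,interpolation=cv2.INTER_CUBIC))
E
```

```text
t: 6.75
ee_pos: [623.0, -67.3, 90.6]
eef_rot: [0.739, -0.674, 0.0, -0.0]
contact_force: [-1.0, 0.2, -8.0]
finger_gap: 0.15
[622.98638883 -67.28948626  90.56827623] [-1.02046603  0.22548441 -7.97641883]
[622.92500782 -67.28695491  90.54300266] [-0.20418761 -0.18029977 -7.65332413]
[622.85687626 -67.27587685  90.52771574] [-1.12012073  0.02306414 -7.44760649]
shift [ 0.5 -1.   8.5] turn [-0.02 -0.01  0.04] t 6.9
```

View pics/s2.png

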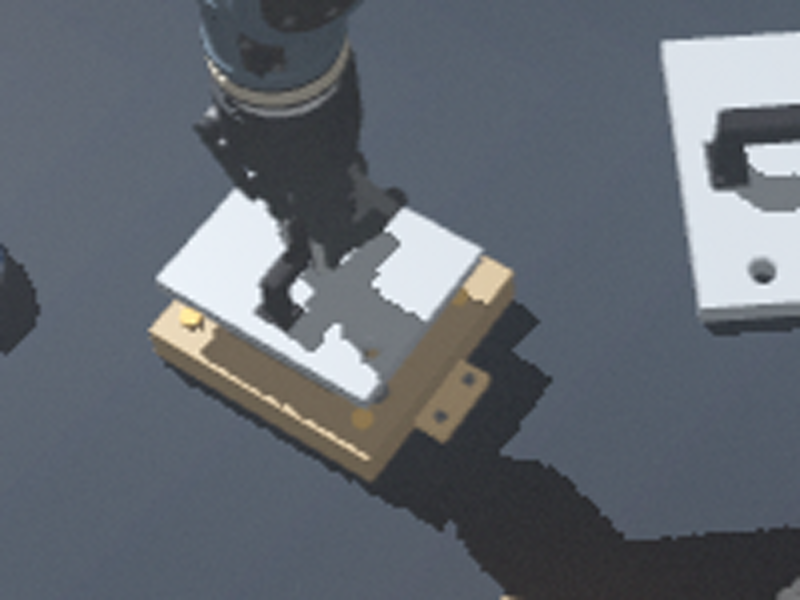

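The plate hovers over the block, and the rear-left pin is just visible through its hole at (375,352). I'll correct by about 1 mm and approach the pin tops.

```bash
python3 -m inch '0.5 -1 4 0 0 0 1; 0.5 -1 6 0 0 0 1;0.5 -1 6 0 0 0 1;0.5 -1 6 0 0 0 1;0.5 -1 6 0 0 0 1'; python3 - <<'E'
from h import *
for i in range(2):
    s=state();print(s['ee_pos'],s['contact_force']); p,d=camera("scene")
go([623.9,-67.7,82],-84.8)
E
```

```text
t: 7.52
ee_pos: [623.8, -67.6, 84.4]
eef_rot: [0.739, -0.674, 0.0, -0.0]
contact_force: [-0.4, 1.1, -8.1]
finger_gap: 0.147
[623.78333373 -67.64611703  84.40006739] [-0.35870465  1.07618381 -8.09842521]
[623.7872554  -67.64546543  84.41533901] [ 0.38470922 -0.20604927 -7.89219149]
shift [ 0.1 -0.1  2.4] turn [-0.01 -0.    0.04] t 7.62
```

Spot on. Next I descend over the tapers slowly while watching the force.

```bash
python3 -m inch '0.1 -0.1 2 0 0 0 1; 0.1 -0.1 4 0 0 0 1;0.1 -0.1 6 0 0 0 1;0.1 -0.1 8 0 0 0 1;0.1 -0.1 8 0 0 0 1;0.1 -0.1 8 0 0 0 1'; python3 - <<'E'
from h import *
for i in range(2):
    s=state();print(s['ee_pos'],s['contact_force'],s['wrist_torque']); p,d=camera("scene")
E
```

```text
t: 8.38
ee_pos: [623.9, -67.7, 76.3]
eef_rot: [0.739, -0.674, 0.0, -0.0]
contact_force: [-0.0, 0.3, -8.0]
finger_gap: 0.148
[623.85204403 -67.71723855  76.30618262] [-0.04633263  0.27097436 -7.96741891] [-0.00778619 -0.00368538  0.03281027]
[623.89236339 -67.73660765  76.35516497] [ 0.12361569  0.15633965 -6.93978817] [-0.01132376 -0.02861538  0.02814557]
```

```bash
python3 -m inch '0 0 2 0 0 0 1; 0 0 4 0 0 0 1;0 0 6 0 0 0 1;0 0 8 0 0 0 1;0 0 10 0 0 0 1;0 0 12 0 0 0 1; 0 0 14 0 0 0 1;0 0 15.5 0 0 0 1;0 0 15.5 0 0 0 1; 0 0 15.5 0 0 0 1'; python3 - <<'E'
from h import *
for i in range(2):
    s=state();print(s['ee_pos'],s['contact_force'],s['wrist_torque']); p,d=camera("scene")
E
```

```text
t: 9.72
ee_pos: [623.8, -67.7, 60.8]
eef_rot: [0.739, -0.674, -0.0, 0.0]
contact_force: [0.2, -0.1, -7.0]
finger_gap: 0.145
[623.82209641 -67.72146657  60.84154384] [ 0.19828674 -0.05962    -7.04772316] [-0.01121502 -0.00329087  0.02042047]
[623.82129789 -67.73110371  60.87140798] [-0.10472207  0.25708795 -8.13074526] [-0.01618411  0.01657503 -0.01726024]
```

```bash
python3 -m inch '0 0 0.7 0 0 0 1; 0 0 1.4 0 0 0 1;0 0 2.1 0 0 0 1;0 0 2.4 0 0 0 1;0 0 2.4 0 0 0 1;0 0 2.4 0 0 0 1'; python3 - <<'E'
from h import *
for i in range(2):
    s=state();print(s['ee_pos'],s['contact_force'],s['wrist_torque']); p,d=camera("scene")
E
```

```text
t: 10.58
ee_pos: [623.8, -67.7, 58.9]
eef_rot: [0.739, -0.674, 0.0, -0.0]
contact_force: [-0.8, 0.8, -2.0]
finger_gap: 0.149
[623.81777161 -67.71326554  58.85002305] [-0.83200844  0.77402149 -1.95014661] [ 0.13030597  0.21473695 -0.01558304]
[623.80718345 -67.68321199  58.83964481] [-1.79391942  0.7246928  -1.86936448] [ 0.08505431  0.30477181 -0.00822458]
```

```bash
python3 -m inch '0 0 0.4 0 0 0 1; 0 0 0.8 0 0 0 1;0 0 0.8 0 0 0 1;0 0 0.8 0 0 0 1'; python3 - <<'E'
from h import *
for i in range(2):
    s=state();print(s['ee_pos'],s['contact_force'],s['wrist_torque']); p,d=camera("scene")
E
```

```text
t: 11.18
ee_pos: [623.8, -67.7, 58.8]
eef_rot: [0.739, -0.674, 0.0, -0.0]
contact_force: [-3.6, 0.4, 6.0]
finger_gap: 0.152
[623.84840338 -67.72834937  58.80356523] [-3.57386244  0.44457614  5.95000602] [ 1.07610718e-01  5.94548264e-01 -3.81438723e-04]
[623.84356362 -67.70109939  58.80023692] [-3.99598822  1.09294978  6.03417549] [ 0.12731518  0.53223114 -0.02833313]
```

```bash
python3 -m inch '0 0 0.4 0 0 0 0.5; 0 0 0 0 0 0 0.5; 0 0 0 0 0 0 0.5; 0 0 0 0 0 0 0.5; 0 0 -10 0 0 0 0.5; 0 0 -40 0 0 0 0.5; 0 0 -90 0 0 0 0.2; 0 0 -150 0 0 0 0; 0 0 -200 0 0 0 0; 0 0 -200 0 0 0 0;0 0 -200 0 0 0 0'; python3 - <<'E'
from h import *
s,c,p,d=wrist("w3"); P=pts(c,d);hsv=cv2.cvtColor(p,cv2.COLOR_BGR2HSV)
g=((hsv[...,1]<40)&(hsv[...,2]>120)&(P[...,2]>40)&(P[...,2]<55)).astype(np.uint8)
n,l,st,ce=cv2.connectedComponentsWithStats(g); i=1+np.argmax(st[1:,4]);v,u=np.nonzero(l==i)
print(s['ee_pos'],s['contact_force'],rect(ray(c,np.c_[u,v],46.7)))
X=P[v,u];A=np.c_[X[:,:2]-[623.7,-67.6],np.ones(len(X))];k=np.linalg.lstsq(A,X[:,2],rcond=None)[0];print("plane",k,len(v))
t=(hsv[...,0]>10)&(hsv[...,0]<30)&(hsv[...,1]>50)&(P[...,2]>25)&(P[...,2]<33)&(P[...,0]<570); print("ledge z",np.median(P[t][:,2]),t.sum())
go([500,270,240],69.5-180)
E
```

```text
t: 12.65
ee_pos: [623.2, -67.5, 257.6]
eef_rot: [0.739, -0.674, -0.0, 0.0]
contact_force: [-0.2, 0.9, -0.4]
finger_gap: 1.0
[623.16011736 -67.51123396 257.60425393] [-0.22633476  0.93554345 -0.39893762] ((622.32958984375, -67.6751708984375), (119.22296142578125, 149.98793029785156), 5.225052356719971)
plane [-1.40484430e-03  4.17948895e-04  4.65844787e+01] 19029
ledge z 29.9776162554986 3047
shift [-347.1   91.3   17. ] turn [ 0.16  0.03 25.74] t 12.7
```

View pics/w3.png

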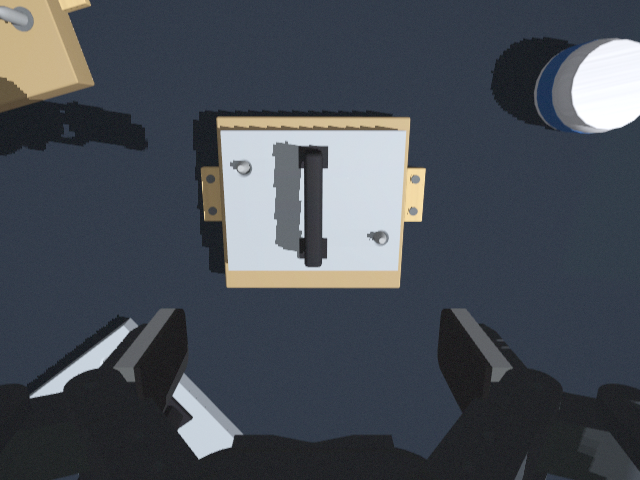

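Wrist view: the plate is down, with both pins through its holes at (243,167) and (380,237) and the ledge clear below. The depth plane puts its top at 46.6 mm and level, so the gap is about 4.6 mm. The gauge comes next.

```bash
python3 -m inch '-50 10 0 0 0 3 0; -110 25 0 0 0 8 0; -170 35 0 0 0 13 0; -230 45 0 0 0 18 0; -290 55 0 0 0 23 0; -340 62 10 0 0 25.7 0; -350 63 15 0 0 25.7 0;-350 63 15 0 0 25.7 0;-350 63 15 0 0 25.7 0'; python3 - <<'E'
from h import *
s,c,p,d=wrist("w4"); P=pts(c,d);hsv=cv2.cvtColor(p,cv2.COLOR_BGR2HSV)
print(s["ee_pos"])
o=((hsv[...,0]<20)&(hsv[...,1]>120)&(P[...,2]>15)&(P[...,2]<33)).astype(np.uint8)
n,l,st,ce=cv2.connectedComponentsWithStats(o); print(st[1:].tolist()); i=1+np.argmax(st[1:,4]);v,u=np.nonzero(l==i)
print(rect(ray(c,np.c_[u,v],28)),np.median(P[v,u,2]))
E
```

```text
t: 13.82
ee_pos: [529.6, 273.6, 242.1]
eef_rot: [-0.57, 0.822, -0.0, -0.001]
contact_force: [-0.5, 0.4, -0.2]
finger_gap: 1.002
[529.56194762 273.61954651 242.09011117]
[[300, 207, 20, 7, 103], [300, 220, 25, 80, 1317], [321, 233, 1, 9, 9], [322, 249, 1, 10, 10], [323, 265, 1, 10, 10], [324, 281, 1, 9, 9]]
((479.9039611816406, 292.2974853515625), (17.517383575439453, 73.81869506835938), 72.69219207763672) 27.823008152908013
```

View pics/w4.png

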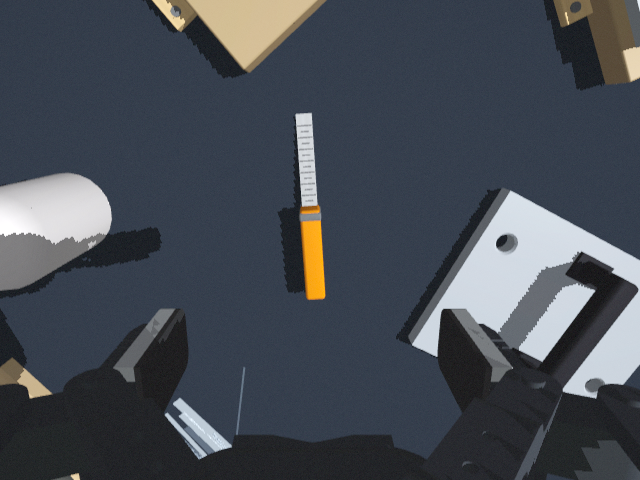

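```bash
python3 - <<'E'
from h import *
c=get_calibration("wrist");p=cv2.imread("pics/w4.png");hsv=cv2.cvtColor(p,cv2.COLOR_BGR2HSV)
o=((hsv[...,0]<20)&(hsv[...,1]>120)); o[:203]=0;o[:, :295]=0;o[:,327:]=0;o[302:]=0
v,u=np.nonzero(o);r=rect(ray(c,np.c_[u,v],28));print(r)
w=(hsv[...,1]<60)&(hsv[...,2]>110); w[:105]=0;w[204:]=0;w[:,:290]=0;w[:,325:]=0
v,u=np.nonzero(w);print(u.min(),u.max(),v.min(),v.max())
m=[u[v==k].mean() for k in range(118,200)]
vv=np.arange(118,200); zb=2+8*(vv-114)/92
X=np.array([ray(c,[a,b],z)[0] for a,b,z in zip(m,vv,zb)]);k=np.polyfit(X[:,0],X[:,1],1);print("blade yaw",np.degrees(np.arctan(k[0])))
tip=ray(c,[np.mean(u[(v>113)&(v<118)]),v.min()-.5],2)[0];print("tip",tip,"len tip-handle c",np.hypot(*(tip[:2]-np.array(r[0]))))
d=tip[:2]-np.array(r[0]);print("yaw tip-handle",np.degrees(np.arctan2(d[1],d[0])))
E
```

```text
((486.33087158203125, 289.99639892578125), (18.183921813964844, 87.05584716796875), 73.12065887451172)
295 317 113 203
blade yaw -16.870098129134437
tip [601.27757939 255.32867652   2.        ] len tip-handle c 120.06080381931173
yaw tip-handle -16.78321753721075
```

Wrist view: the gauge lies at (310,205), tip up at (304,114), handle end at (316,299), and its yaw is about -16.9°. Nothing else is near the fingers.

```bash
python3 -c "
from h import *
go([485,290.4,4.5],-106.85)"
```

```text
shift [-2.000e-01  4.780e+01  2.379e+02] turn [ 0.   -0.04 -3.72] t 13.88
```

```bash
python3 -m inch '0 30 40 0 0 -3.7 0; 0 48 100 0 0 -3.7 0; 0 48 160 0 0 -3.7 0; 0 48 200 0 0 -3.7 0; 0 48 225 0 0 -3.7 0; 0 48 230 0 0 -3.7 0;0 48 230 0 0 -3.7 0;0 48 230 0 0 -3.7 0'; python3 -c "
from h import *
print(state()['contact_force'])
go([485,290.4,4.5],-106.85)"
```

```text
t: 14.88
ee_pos: [485.4, 291.9, 14.0]
eef_rot: [-0.596, 0.803, -0.0, 0.001]
contact_force: [0.2, 0.5, -0.2]
finger_gap: 1.001
[ 0.17825295  0.49821303 -0.22418977]
shift [ 1.6 -0.   9.5] turn [-0.13  0.1   0.06] t 14.88
```

```bash
python3 -m inch '1.2 0 5 0 0 0 0; 1.2 0 9 0 0 0 0; 1.2 0 9 0 0 0 0; 1.2 0 9 0 0 0 0.5; 1.2 0 9 0 0 0 0.8; 1.2 0 9 0 0 0 1; 1.2 0 9 0 0 0 1; 1.2 0 9 0 0 0 1;1.2 0 9 0 0 0 1;1.2 0 9 0 0 0 1'; python3 -c "
from h import *
s=state();print(s['ee_pos'],s['contact_force'],s['finger_gap']*85)
R=Ro.from_quat(s['eef_rot']).as_matrix();print(np.degrees(np.arctan2(R[1,0],R[0,0])),R[:,2])"
```

```text
t: 16.12
ee_pos: [484.0, 290.8, 3.8]
eef_rot: [-0.596, 0.803, -0.0, 0.0]
contact_force: [-0.3, 1.0, 3.2]
finger_gap: 0.202
[483.9984614  290.76370698   3.83237633] [-0.29938049  1.00497659  3.21183749] 17.162209424154188
-106.76423335927254 [ 4.31513542e-04  1.56978441e-04 -9.99999895e-01]
```

```bash
python3 -m inch '0 0 -20 0 0 0 1; 0 0 -70 0 0 0 1; 0 0 -120 0 0 0 1; 0 0 -120 0 0 0 1'; python3 -c "
from h import *
s=state();print(s['ee_pos'],s['contact_force'],s['finger_gap']*85)
go([431.9,-85,110],-84.8)"
```

```text
t: 16.62
ee_pos: [486.3, 291.7, 127.0]
eef_rot: [-0.597, 0.803, -0.001, 0.004]
contact_force: [0.0, 0.2, -1.9]
finger_gap: 0.198
[486.26834145 291.69180167 127.0304934 ] [ 0.00663855  0.24637732 -1.9322346 ] 16.86133161345991
shift [376.5 -56.4  15.6] turn [ -0.43   0.21 -21.96] t 16.62
```

```bash
python3 -m inch '40 -5 0 0 0 -2 1; 90 -12 0 0 0 -5 1; 145 -20 0 0 0 -8 1; 200 -29 0 0 0 -12 1; 255 -37 0 0 0 -15 1; 310 -45 5 0 0 -18 1; 355 -52 10 0 0 -21 1; 376 -56 15 0 0 -22 1; 376 -56 15 0 0 -22 1; 376 -56 15 0 0 -22 1; 376 -56 15 0 0 -22 1'; python3 - <<'E'
from h import *
s,c,p,d=wrist("w5");print(s['ee_pos'])
go([431.9,-85,60],-84.8)
E
```

```text
t: 18.0
ee_pos: [428.7, -84.3, 108.4]
eef_rot: [0.739, -0.674, -0.001, 0.0]
contact_force: [0.6, 0.3, -2.4]
finger_gap: 0.198
[428.67706255 -84.32396605 108.42226742]
shift [ 0.9 -3.  48.5] turn [0.03 0.02 0.13] t 18.05
```

View pics/w5.png

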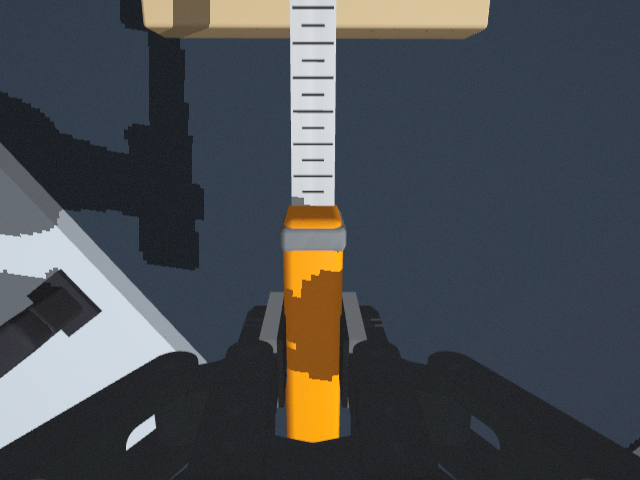

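Wrist view: the gauge is straight in the jaws, its blade centred at column 313 over the block front (140–490, midpoint 315). I'll lower it toward the ledge.

```bash
python3 -m inch '0.9 -3 15 0 0 0.1 1; 0.9 -3 30 0 0 0.1 1; 0.9 -3 45 0 0 0.1 1; 0.9 -3 58 0 0 0.1 1; 0.9 -3 63 0 0 0.1 1;0.9 -3 63 0 0 0.1 1;0.9 -3 63 0 0 0.1 1;0.9 -3 63 0 0 0.1 1'; python3 - <<'E'
from h import *
p,d=camera("top");p,d=camera("scene")
s=state();print(s['ee_pos'],s['contact_force']);R=Ro.from_quat(s['eef_rot']).as_matrix();print(R[:,2])
cv2.imwrite("pics/s5.png",cv2.resize(p[190:340,200:400],None,fx=4,fy=4,interpolation=cv2.INTER_CUBIC))
go([431.9,-85,34.3],-84.8)
E
```

```text
t: 19.05
ee_pos: [432.4, -86.3, 46.0]
eef_rot: [0.738, -0.675, 0.001, -0.0]
contact_force: [0.4, -0.6, -2.8]
finger_gap: 0.197
[432.30020746 -86.21639434  45.99461114] [ 0.92398925  0.05886197 -1.31602202]
[ 8.47186433e-04 -4.08192055e-04 -9.99999558e-01]
shift [-1.3  0.3 11.7] turn [-0.05 -0.03 -0.06] t 19.15
```

View pics/s5.png

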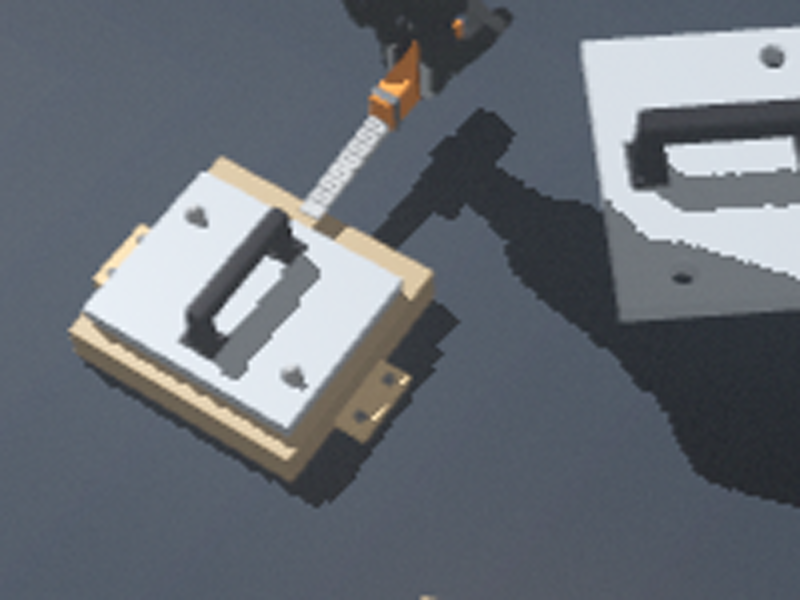

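The blade is hovering in front of the plate, with its tip at crop (310,212). I'll check the tip position numerically, then lower.

```bash
python3 - <<'E'
from h import *
c=get_calibration("scene");X=ray(c,[277.5,243],44)[0]
ex=np.array([np.cos(np.radians(5.2)),np.sin(np.radians(5.2))]);ey=np.array([-ex[1],ex[0]])
M=np.array([563.9,-73.0]);print("tip rel mouth",ex@(X[:2]-M),ey@(X[:2]-M)); s=state();T=s['ee_pos'][:2]-M;print("tcp-based",ex@T+122.5,ey@T)
E
python3 -m inch '-1.2 1 4 0 0 0 1; -1.2 1 8 0 0 0 1; -1.2 1 10 0 0 0 1; -1.2 1 11 0 0 0 1; -1.2 1 11 0 0 0 1; -1.2 1 11 0 0 0 1'; python3 - <<'E'
from h import *
p,d=camera("top")
s=state();print(s['ee_pos'],s['contact_force'],s['wrist_torque'])
go([431.9,-85,33.8],-84.8)
E
```

```text
tip rel mouth -13.09514080638369 0.655341974820555
tcp-based -9.756016169216906 -1.2347721734696488
t: 19.9
ee_pos: [431.0, -85.0, 34.6]
eef_rot: [0.738, -0.675, 0.0, -0.0]
contact_force: [-0.9, -0.4, -1.4]
finger_gap: 0.198
[431.07236378 -85.03286461  34.67878619] [ 0.23830651  0.24862392 -0.90211388] [-0.01175968 -0.00896064  0.02620735]
shift [ 0.  -0.8  0.9] turn [-0.01 -0.01 -0.06] t 19.95
```

```bash
python3 -m inch '0 0 0.5 0 0 0 1; 0 0 1 0 0 0 1; 0 0 1 0 0 0 1; 0 0 1 0 0 0 1'; python3 - <<'E'
from h import *
for i in range(3): camera("top");s=state();print(s['ee_pos'],s['contact_force'],s['wrist_torque'])
E
```

```text
t: 20.45
ee_pos: [431.0, -85.0, 33.7]
eef_rot: [0.738, -0.675, 0.0, -0.0]
contact_force: [-1.0, -0.8, -0.5]
finger_gap: 0.198
[430.97662319 -85.01175181  33.66004654] [-0.2446045  -0.51852478  0.13484347] [ 0.01676544 -0.07148495 -0.03085931]
[431.00017553 -85.00076064  33.65044772] [ 0.46385578  1.0091692  -1.00109717] [ 0.00746103 -0.03939689  0.03738678]
[430.96969449 -85.01342338  33.66385363] [-0.62608615 -0.31128889 -0.74319079] [-0.04208376  0.0126825  -0.01261946]
```

```bash
python3 -m inch '0 0 0.4 0 0 0 1; 0 0 0.4 0 0 0 1; 0 0 0.4 0 0 0 1'; python3 - <<'E'
from h import *
L=[]
for i in range(5): camera("top");s=state();L.append(np.r_[s['ee_pos'],s['contact_force'],s['wrist_torque']])
print(np.round(np.mean(L,0),2))
go([431.9,-85,33.8],-84.8)
E
```

```text
t: 20.98
ee_pos: [430.9, -85.0, 33.3]
eef_rot: [0.738, -0.675, 0.0, -0.0]
contact_force: [-0.4, -0.1, 0.7]
finger_gap: 0.197
[ 4.3095e+02 -8.5000e+01  3.3270e+01 -1.3500e+00 -1.2000e-01  1.3500e+00
  0.0000e+00 -1.0000e-01  2.0000e-02]
shift [ 0.1 -1.  -0.6] turn [ 0.    0.   -0.07] t 21.23
```

```bash
python3 -m inch '0 -3 0 0 0 0 1; 0 -6 0 0 0 0 1; 0 -9 0 0 0 0 1; 0 -12 0 0 0 0 1; 0 -15 0 0 0 0 1; 0 -18 0 0 0 0 1; 0 -18 0 0 0 0 1;0 -18 0 0 0 0 1'; cat > f.py <<'E'
from h import *
L=[]
for i in range(6): camera("top");s=state();L.append(np.r_[s['ee_pos'],s['contact_force'],s['wrist_torque']])
m=np.mean(L,0);ex=np.array([np.cos(np.radians(5.2)),np.sin(np.radians(5.2))]);ey=np.array([-ex[1],ex[0]])
T=m[:2]-np.array([563.9,-73.0]);print("tip depth",ex@T+122.5,"lat",ey@T,"z",m[2],"push",ex@m[3:5],"latF",ey@m[3:5],"Fz",m[5],"tq",np.round(m[6:],2),"gap",s['finger_gap']*85,"t",s["t"])
E
python3 f.py
```

```text
t: 22.22
ee_pos: [449.5, -83.5, 33.2]
eef_rot: [0.738, -0.675, 0.001, -0.0]
contact_force: [-0.9, 1.8, 1.7]
finger_gap: 0.196
tip depth 7.642152434275616 lat -0.10906802485432854 z 33.246787571638514 push 0.01762233081452282 latF 1.6230910857036036 Fz 1.5508214569290584 tq [ 0.28 -0.28  0.14] gap 17.043008599663082 t 22.525
```

```bash
python3 -m inch '0 -2 0 0 0 0 1; 0 -4 0 0 0 0 1; 0 -6 0 0 0 0 1; 0 -8 0 0 0 0 1; 0 -10 0 0 0 0 1; 0 -12 0 0 0 0 1; 0 -12 0 0 0 0 1'; python3 f.py
```

```text
t: 23.4
ee_pos: [461.3, -82.3, 33.2]
eef_rot: [0.738, -0.675, 0.0, -0.0]
contact_force: [-3.4, 0.4, 4.0]
finger_gap: 0.198
tip depth 19.438776871622366 lat -0.007283716090574661 z 33.22450098762867 push -2.4702406524392013 latF 1.1105750543390214 Fz 3.4513162086004 tq [0.18 0.05 0.06] gap 16.810406201305263 t 23.7
```

```bash
python3 -m inch '0 -1 -0.2 0 0 0 1; 0 -2 -0.3 0 0 0 1; 0 -3 -0.3 0 0 0 1; 0 -3 -0.3 0 0 0 1'; python3 f.py
```

```text
t: 24.2
ee_pos: [464.1, -82.1, 33.5]
eef_rot: [0.738, -0.675, 0.0, -0.0]
contact_force: [-1.7, -0.7, 2.2]
finger_gap: 0.201
tip depth 22.33334003603781 lat -0.04794042887827718 z 33.48016697038787 push -1.615261610353548 latF 0.19700024624160337 Fz 1.7215258771736357 tq [0.03 0.07 0.02] gap 17.223996071390857 t 24.5
```

Free-sliding drag is about 1.6 N. From here I go in fine steps.

```bash
python3 -m inch '0 -0.7 0 0 0 0 1; 0 -1.4 0 0 0 0 1; 0 -2 0 0 0 0 1; 0 -2 0 0 0 0 1'; python3 f.py; python3 -m inch '0 -0.5 0 0 0 0 1; 0 -1 0 0 0 0 1; 0 -1 0 0 0 0 1'; python3 f.py
```

```text
t: 25.0
ee_pos: [465.8, -81.8, 33.5]
eef_rot: [0.738, -0.675, -0.0, 0.0]
contact_force: [-2.9, 0.1, 2.3]
finger_gap: 0.196
tip depth 24.01751521147078 lat 0.113902251049179 z 33.50752844987677 push -2.403113010001179 latF 0.18595499471646879 Fz 2.2673833320020305 tq [0.02 0.17 0.03] gap 16.770348046062015 t 25.3
t: 25.68
ee_pos: [466.9, -81.8, 33.5]
eef_rot: [0.738, -0.675, 0.0, -0.0]
contact_force: [-2.4, 0.2, 2.7]
finger_gap: 0.199
tip depth 25.097953451831188 lat 0.06326241157532689 z 33.51291007316799 push -2.380441208754943 latF 0.11859894845402746 Fz 1.9561468389940666 tq [0.04 0.15 0.06] gap 16.748568402716945 t 25.975
```

```bash
python3 -m inch '0 -0.5 0 0 0 0 1; 0 -1 0 0 0 0 1; 0 -1 0 0 0 0 1'; python3 f.py; python3 -m inch '0 -0.5 0 0 0 0 1; 0 -0.8 0 0 0 0 1; 0 -0.8 0 0 0 0 1'; python3 f.py
```

```text
t: 26.35
ee_pos: [467.9, -81.7, 33.5]
eef_rot: [0.738, -0.675, 0.0, -0.0]
contact_force: [-2.3, -0.6, 1.8]
finger_gap: 0.199
tip depth 26.07474758578556 lat 0.050983507957814304 z 33.51294835450602 push -2.4752315440465296 latF 0.3879684031822923 Fz 2.1886190831396974 tq [0.02 0.14 0.02] gap 16.92212241164012 t 26.65
t: 27.02
ee_pos: [468.5, -81.6, 33.5]
eef_rot: [0.738, -0.675, -0.0, 0.0]
contact_force: [-3.0, -0.4, 3.1]
finger_gap: 0.2
tip depth 26.69834276124864 lat 0.098372520866467 z 33.522016859457686 push -3.0319006652196814 latF -0.46455306789245365 Fz 2.62644321397943 tq [-0.09  0.25 -0.01] gap 16.711815249312572 t 27.325
```

```bash
python3 -m inch '0 -0.3 0 0 0 0 1; 0 -0.5 0 0 0 0 1; 0 -0.5 0 0 0 0 1'; python3 f.py; python3 -m inch '0 -0.3 0 0 0 0 1; 0 -0.5 0 0 0 0 1; 0 -0.5 0 0 0 0 1'; python3 f.py
```

```text
t: 27.7
ee_pos: [468.8, -81.5, 33.5]
eef_rot: [0.738, -0.675, -0.0, 0.0]
contact_force: [-4.5, -1.2, 2.5]
finger_gap: 0.197
tip depth 26.990155072139984 lat 0.18701468086482265 z 33.495554932406954 push -5.035497447623008 latF -0.5515474919157765 Fz 3.764907762596568 tq [-0.15  0.51 -0.05] gap 16.527564104734484 t 28.0
t: 28.38
ee_pos: [468.9, -81.4, 33.5]
eef_rot: [0.738, -0.675, -0.001, 0.0]
contact_force: [-5.2, -1.6, 3.6]
finger_gap: 0.198
tip depth 27.194001872956733 lat 0.27172757856373736 z 33.49926801460873 push -5.655552252107682 latF -0.9691788190876651 Fz 4.272082309058614 tq [-0.19  0.62 -0.08] gap 16.847309263650196 t 28.675
```

Binding started at about 26.7 mm and the push is now about 3.3 N above free sliding, so it is snug. I'll check that it holds steady and the plate hasn't lifted.

```bash
python3 -m inch '0 0 0 0 0 0 1; 0 0 0 0 0 0 1; 0 0 0 0 0 0 1; 0 0 0 0 0 0 1; 0 0 0 0 0 0 1; 0 0 0 0 0 0 1; 0 0 0 0 0 0 1; 0 0 0 0 0 0 1'; python3 f.py; python3 - <<'E'
from h import *
o=np.array([623.67,-67.54]);a=np.radians(5.2);B=np.array([[np.cos(a),np.sin(a)],[-np.sin(a),np.cos(a)]])
for n in ("scene","top"):
    c=get_calibration(n);p,d=camera(n);P=pts(c,d);q=(P[...,:2]-o)@B.T;hsv=cv2.cvtColor(p,cv2.COLOR_BGR2HSV)
    m=(abs(q[...,0])<56)&(abs(q[...,1])<71)&(P[...,2]>38)&(P[...,2]<54)&(hsv[...,1]<50)&(hsv[...,2]>120)
    A=np.c_[q[m],np.ones(m.sum())];k=np.linalg.lstsq(A,P[m][:,2],rcond=None)[0];
    l=(q[...,0]>-83)&(q[...,0]<-64)&(abs(q[...,1])<75)&(abs(q[...,1])>25)&(P[...,2]>20)&(P[...,2]<40)
    print(n,m.sum(),"plate z front/mid/rear",k[2]-60*k[0],k[2],k[2]+60*k[0],"y slope*75",k[1]*75,"ledge",np.median(P[l][:,2]))
    if n=="scene": cv2.imwrite("pics/s6.png",cv2.resize(p[190:340,200:400],None,fx=4,fy=4,interpolation=cv2.INTER_CUBIC))
E
```

```text
t: 29.68
ee_pos: [468.9, -81.4, 33.5]
eef_rot: [0.738, -0.675, -0.001, 0.0]
contact_force: [-5.3, -2.3, 3.7]
finger_gap: 0.197
tip depth 27.191115322424295 lat 0.2785149013915377 z 33.497421995806754 push -5.617431595759332 latF -0.9234113877153989 Fz 4.307878009136662 tq [-0.2   0.58 -0.04] gap 16.664699831231815 t 29.975
scene 1964 plate z front/mid/rear 47.39266912686613 47.23974071351215 47.086812300158165 y slope*75 -0.0540297016452973 ledge 30.912775580225095
top 998 plate z front/mid/rear 46.612727417053186 46.10158618068003 45.590444944306874 y slope*75 0.19485912274171957 ledge nan
  return _methods._mean(a, axis=axis, dtype=dtype,
  ret = ret.dtype.type(ret / rcount)
```

View pics/s6.png

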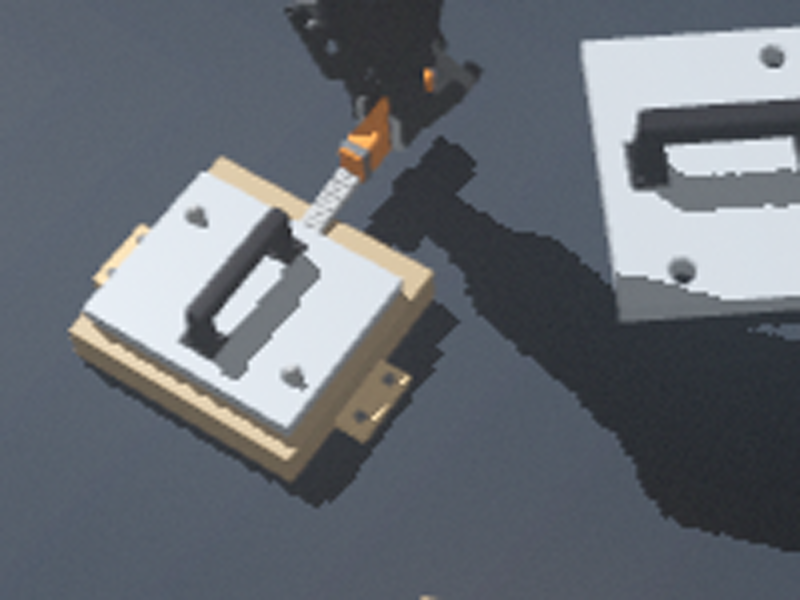

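```bash
python3 -c "
from rig import *
print(state()['contact_force']); print(job_done())"
```

```text
[-5.31589949 -0.94004174  4.64407777]
the job is handed in; nothing more can be done
None
```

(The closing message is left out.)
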